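# Move the stain bottles to the microscope rack in the same order

### The arm

A 7-joint arm with a two-finger parallel gripper is mounted at the origin on the work surface. World frame = base frame: x ahead of the robot, y to its left, z up, the work surface at z = 0. Lengths are in mm, angles in rad, forces in N, time in s.
With the tool pointing down it reaches from about 425 to 875 mm from the base axis. Payload 8.4 kg.
Tool frame: the origin (TCP) lies between the finger pads; the fingertips stand 25 mm ahead of it and the grasp point (between the pads) lies 6 mm ahead of it (bot.tip_extent is the distance from the TCP to the fingertips, in mm); y points along the fingers, x is the direction in which the jaws open and shut, and the axes are right-handed (so a half turn about y gives the same grasp; the last joint's range is limited). The gripper opens to 85 mm and grips with 20 to 120 N. Pads are 22 mm wide; open, the fingers measure 114 mm over their backs; the gripper's body (76 mm by 85 mm) begins 54 mm behind the grasp point. The pads swing forward as they close: fully open they stand 13 mm farther back than shut.
Start: joints at [-1.403, 0.333, 0.04, 1.465, -0.013, 1.343, -0.059], TCP at [171.373, 626.974, 256.308] pointing down, gripper open.
Joint ranges: [-2.58, 2.58], [-0.38, 2.09], [-1.3, 1.39], [0.25, 2.4], [-1.5, 4.64], [0.08, 2.09], [-2.65, 2.65]. Speed limits (rad/s): [2.22, 2.22, 2.79, 2.79, 3.14, 3.14, 3.14].

### API

Orientations are given as a rotation vector (axis times angle).
In Python, from cell import bot gives the robot as it stands.
- The arm moves only by the tool servo_tool, never from a script. Its argument "moves" is one flat list of numbers, 5 for each row, row after row: the closure, from 0 (fully open) to 1 (shut), then the shift along the tool's x, y, z in cm, then the turn about the tool's y in rad. A call has 1 to 10 rows; each row is the pose to reach, as a shift and turn from the pose commanded when the call began, along the tool's axes at that moment; what a row does not reach only later rows make up. A row lasts 1/12 s, in which the tool goes at most 41.7 mm and 7.16 degrees, less where a joint would pass 70% of its speed; a pose out of reach is approached as far as the arm can. A call with a gripper value outside its range is refused whole. The fingers move at their own pace and stop on an object; "force" is the grip in N (left out, the last holds). Time passes only in rows, so rows that repeat a pose let the fingers close. It gives the time, the measured TCP pose, the force and the opening at its end, in the units of the state.
- bot.observe(): the state, without advancing time (a new reading comes with each control period).
- bot.read_camera(name): name is "scene" or "top" or "wrist"; returns a dict with "frame" (400x640x3 uint8, red, green, blue), "fx", "fy", "cx", "cy" (pixels), "rvec" (rotation vector, rad) and "tvec" (3), from world to camera coordinates, as OpenCV has them. Camera axes: x right, y down, z forward; pixel columns grow to the right and rows downward; lengths in mm; the calibration is good to about 2 mm. A picture is of the moment at which its call begins. There is no depth.
- bot.hand_in(): hands the job in, once; it reports no verdict.
Trained networks look in a picture, given as the dict that the camera call returned (one of the last four; its "shot" number tells which), for a name from the list of things; names that differ only in an ending like _2 or _b are one class to them, and where a whole thing is asked for, a point or a joint stands for the part that bears it (a point fixed in the world has none). Each returns a list of dicts, best first, with "p" (0 to 1); they miss things now and then, are a little off and sometimes report something else, mostly with a low value. They report only what shows in the picture. A call takes as long as a camera call. They do not tell look-alikes from the thing itself.
- bot.spot_in(picture, query): "box" ([left, top, right, bottom] as shares, 0 to 1, of the picture: columns of its width, rows of its height, round what is visible of it).
The state is a dict: "clock": time; "qpos": joint angles; "joint_vel": joint speeds; "joint_efforts": joint torques, N m; "tcp_pos": TCP position; "orientation": TCP orientation; "ft_force": force on the tool from outside, world axes, zero at the start; "moment": the same for the moment, N m; "gripper_width": finger opening in mm.
Only numpy, scipy, OpenCV 4.12 (cv2) and the standard library are available. Lean on these libraries where they do the work, as an engineer would, in place of code of your own. Each camera call takes 0.05 s, during which the arm holds its last target.

### The job

Move the four stain bottles from the grey prep rack to the white rack, one bottle to each well, keeping their order counted from the racks' red ends: the bottle nearest the red end of the grey rack goes into the well nearest the red end of the white rack, and so on to the far end. Keep the bottles upright all the time and leave each standing on the floor of its well, released and at rest.

Things in the scene. Friction and masses are not known exactly. Their poses are not given: they have to be found in the camera images.
- prep_rack: Grey rack with one red end; holds the four bottles at the start, each on a coloured insert; fixed, any yaw. Origin: centre of underside; y along the row towards the red end, z up. Well centres x 0, y +90 (at the red end), +30, -30, -90 mm; wells 54 (y) x 62 mm (x), floor at z 6 mm, walls 6 mm thick, 18 mm high. Outside 74 x 246 mm plus red end block at y 117 to 135, 24 mm high.
- scope_rack: White rack with one red end, empty at the start; fixed, any yaw. Origin: centre of underside; y along the row towards the red end, z up. Well centres x 0, y +90 (at the red end), +30, -30, -90 mm; wells 54 (y) x 62 mm (x), floor at z 6 mm, walls 6 mm thick, 18 mm high. Outside 74 x 246 mm plus red end block at y 117 to 135, 24 mm high.
- tab_blue: Blue plastic insert fixed in one well of the grey rack: marks the well where the blue-capped bottle starts, and stays there. Pad 58 x 50 mm, 3 mm thick, with a 34 mm wide tongue over the rack's -x wall (to x -48 mm, top at z 15 mm). Origin: centre of the pad's underside, on the well's floor at its centre; axes parallel to the rack's.
- tab_yellow: Yellow plastic insert fixed in one well of the grey rack: marks the well where the yellow-capped bottle starts, and stays there. Pad 58 x 50 mm, 3 mm thick, with a 34 mm wide tongue over the rack's -x wall (to x -48 mm, top at z 15 mm). Origin: centre of the pad's underside, on the well's floor at its centre; axes parallel to the rack's.
- tab_green: Green plastic insert fixed in one well of the grey rack: marks the well where the green-capped bottle starts, and stays there. Pad 58 x 50 mm, 3 mm thick, with a 34 mm wide tongue over the rack's -x wall (to x -48 mm, top at z 15 mm). Origin: centre of the pad's underside, on the well's floor at its centre; axes parallel to the rack's.
- tab_white: White plastic insert fixed in one well of the grey rack: marks the well where the white-capped bottle starts, and stays there. Pad 58 x 50 mm, 3 mm thick, with a 34 mm wide tongue over the rack's -x wall (to x -48 mm, top at z 15 mm). Origin: centre of the pad's underside, on the well's floor at its centre; axes parallel to the rack's.
- bottle_blue: Amber glass bottle with blue cap and blue band, loose, rigid, about 75 g. Round: straight sides 34 mm diameter to z 56 mm, shoulder to 61, cap 27 mm diameter to 80 mm. Origin: centre of its base, z up. Stands upright on the blue insert (base 9 mm above the bench; in the white rack 6 mm). Bottles are about 60 mm apart; across the row their sides are free above the 18 mm walls.
- bottle_yellow: Amber glass bottle with yellow cap and yellow band, loose, rigid, about 75 g. Round: straight sides 34 mm diameter to z 56 mm, shoulder to 61, cap 27 mm diameter to 80 mm. Origin: centre of its base, z up. Stands upright on the yellow insert (base 9 mm above the bench; in the white rack 6 mm). Bottles are about 60 mm apart; across the row their sides are free above the 18 mm walls.
- bottle_green: Amber glass bottle with green cap and green band, loose, rigid, about 75 g. Round: straight sides 34 mm diameter to z 56 mm, shoulder to 61, cap 27 mm diameter to 80 mm. Origin: centre of its base, z up. Stands upright on the green insert (base 9 mm above the bench; in the white rack 6 mm). Bottles are about 60 mm apart; across the row their sides are free above the 18 mm walls.
- bottle_white: Amber glass bottle with white cap and white band, loose, rigid, about 75 g. Round: straight sides 34 mm diameter to z 56 mm, shoulder to 61, cap 27 mm diameter to 80 mm. Origin: centre of its base, z up. Stands upright on the white insert (base 9 mm above the bench; in the white rack 6 mm). Bottles are about 60 mm apart; across the row their sides are free above the 18 mm walls.
Mind the look-alikes: they are no part of the job. Leave any pink look-alike of the bottle_blue alone. Leave any pink look-alike of the bottle_white alone.

How it is judged:
By the outcome, as a careful person would: the job done as asked, in the order asked, and still so for the second after the job is handed in, with the robot touching nothing.
It also fails if it takes over 115 s, if anything falls off the work surface, if the arm or the gripper's body presses on something with over 40 N, if the wrist force passes 120 N, or if a joint passes its speed limit or range.

## Working session

There is one attempt and no reset: what is moved stays moved. The work goes in short steps, Python scripts to look and compute and a tool call to move; the robot and the scene stay as the last step left them, time stands still between calls to the robot, and variables do not carry over. Pictures are saved under pics/ and viewed, and the job is handed in when it is done.

Besides the shell and the picture viewer there is one more tool, called after "Request:" by a JSON object that holds its "op" and its "data", one argument or row to a line. servo_tool: Moves the arm, as the interface text tells. Its arguments: {"type":"object","properties":{"moves":{"type":"array","items":{"type":"number"}},"force":{"type":"number"}},"required":["moves"]}

```bash
mkdir -p pics; ls; cat > h.py <<'E'
import numpy as np, cv2
from cell import bot
def save(p,name): cv2.imwrite('pics/'+name, p['frame'][:,:,::-1])
def unproj(p,u,v,z):
    R,_=cv2.Rodrigues(np.array(p['rvec'],float)); t=np.array(p['tvec'],float).reshape(3)
    d=R.T@np.array([(u-p['cx'])/p['fx'],(v-p['cy'])/p['fy'],1]); c=-R.T@t
    return c+d*(z-c[2])/d[2]
def proj(p,X):
    K=np.array([[p['fx'],0,p['cx']],[0,p['fy'],p['cy']],[0,0,1.]])
    return cv2.projectPoints(np.array(X,float).reshape(-1,1,3),np.array(p['rvec'],float),np.array(p['tvec'],float),K,None)[0].reshape(-1,2)
E
python3 - <<'E'
from h import *
s=bot.observe();print(s)
for n in ['top','scene','wrist']:
    p=bot.read_camera(n);save(p,n+'0.png')
    R,_=cv2.Rodrigues(np.array(p['rvec'],float));print(n,p['fx'],p['cx'],p['cy'],(-R.T@np.array(p['tvec']).reshape(3)).round(0))
    if n!='wrist':
      for q in ['prep_rack','scope_rack','bottle_blue','bottle_white','bottle_green','bottle_yellow','tab_blue','tab_white','tab_green','tab_yellow']:
        print(q,[(round(d['p'],2),(np.array(d['box'])*[640,400,640,400]).round(0).tolist()) for d in bot.spot_in(p,q)])
E
```

```text
pics
{'clock': 0.0, 'qpos': array([-1.40318939,  0.33391989,  0.0398938 ,  1.46629869, -0.01340478,
        1.34331908, -0.05846383]), 'joint_vel': array([-1.34903757e-03,  4.23289712e-04,  1.47387470e-06, -1.47298617e-03,
       -1.47546183e-03, -1.73772367e-03, -2.23419876e-04]), 'joint_efforts': array([-8.97715854e-04, -6.58588171e+01,  1.36449449e+00, -4.05539846e+01,
        1.66019431e-02,  1.30184018e-02,  1.90972793e-05]), 'tcp_pos': array([171.29632958, 626.57245351, 255.40229635]), 'orientation': array([-1.32481655, -1.00955141,  1.01165164]), 'ft_force': array([ 0.20351588, -0.72561553, -0.44962767]), 'moment': array([-0.03057523,  0.02240758, -0.01717653]), 'gripper_width': 85.13209318200161}
top 492.9286289037965 335.6142803512614 193.88913839258717 [ 278.  -40. 1287.]
prep_rack [(0.95, [354.0, 170.0, 452.0, 220.0]), (0.33, [384.0, 182.0, 406.0, 211.0])]
scope_rack [(0.62, [222.0, 145.0, 258.0, 246.0]), (0.25, [409.0, 188.0, 425.0, 203.0])]
bottle_blue [(0.59, [435.0, 192.0, 450.0, 212.0]), (0.54, [467.0, 191.0, 485.0, 208.0]), (0.49, [422.0, 237.0, 447.0, 252.0])]
bottl
[... 501 characters left out ...]
45 196.8585950322711 [1226.   80.  512.]
prep_rack [(0.74, [192.0, 186.0, 305.0, 228.0])]
scope_rack [(0.67, [426.0, 190.0, 468.0, 270.0])]
bottle_blue [(0.95, [199.0, 162.0, 220.0, 196.0]), (0.85, [230.0, 143.0, 249.0, 176.0]), (0.84, [163.0, 162.0, 183.0, 199.0])]
bottle_white [(0.79, [183.0, 150.0, 200.0, 184.0]), (0.72, [228.0, 167.0, 245.0, 200.0]), (0.6, [259.0, 151.0, 274.0, 180.0])]
bottle_green [(0.91, [247.0, 171.0, 267.0, 208.0])]
bottle_yellow [(0.91, [272.0, 178.0, 292.0, 212.0])]
tab_blue []
tab_white []
tab_green [(0.63, [245.0, 189.0, 274.0, 211.0])]
tab_yellow [(0.64, [271.0, 194.0, 299.0, 218.0])]
wrist 281.9475578430035 317.56438234543674 196.4423652575629 [ 90. 649. 373.]
```

```bash
python3 - <<'E'
import cv2
a=cv2.imread('pics/top0.png');cv2.imwrite('pics/top0z.png',cv2.resize(a[120:280,200:500],None,fx=2.66,fy=2.66,interpolation=cv2.INTER_CUBIC))
from scipy.spatial.transform import Rotation as R
from h import *
s=bot.observe();print(R.from_rotvec(s['orientation']).as_matrix().round(3))
E
```

```text
[[ 0.264 -0.    -0.965]
 [ 0.965 -0.     0.264]
 [-0.    -1.     0.   ]]
```

View pics/top0.png

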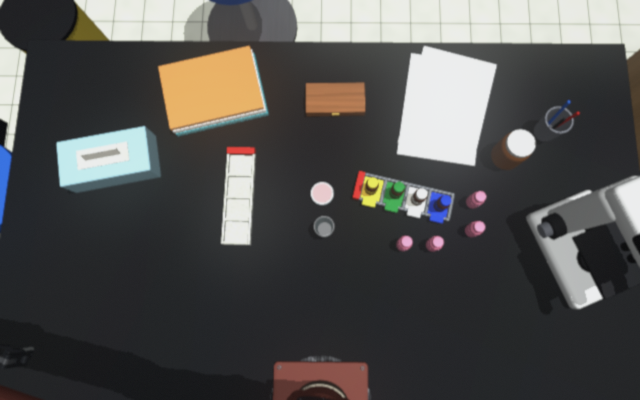

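View pics/top0z.png

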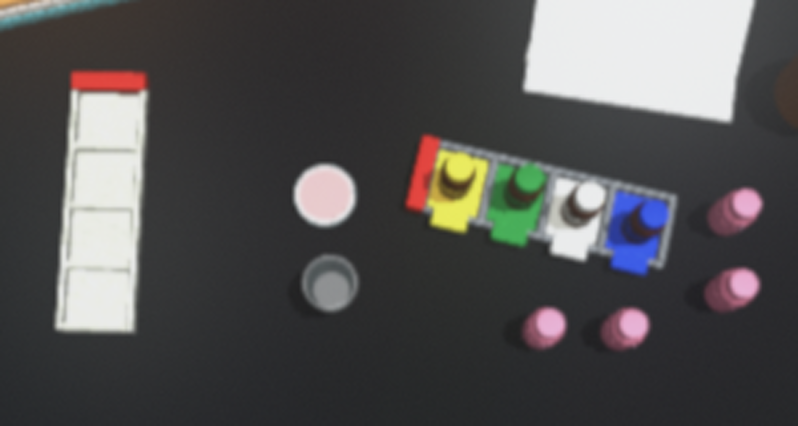

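View pics/scene0.png

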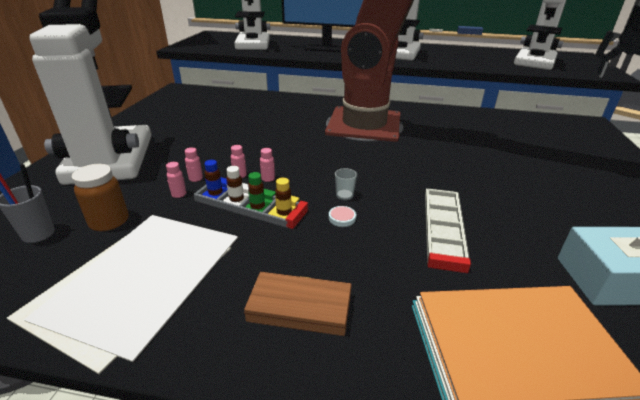

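View pics/wrist0.png

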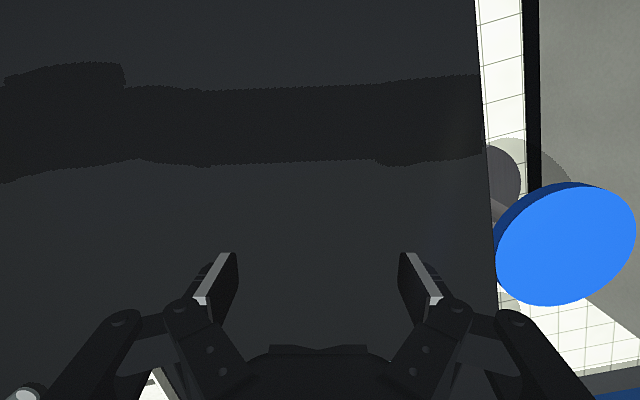

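```bash
cat > fit.py <<'E'
from h import *
from scipy.optimize import least_squares
def wpt(pose,L):
    x,y,a=pose; c,s=np.cos(a),np.sin(a); L=np.atleast_2d(np.array(L,float))
    return np.c_[x+c*L[:,0]-s*L[:,1], y+s*L[:,0]+c*L[:,1], L[:,2]]
E
python3 - <<'E'
from fit import *
p=bot.read_camera('top');f=p['frame'];hsv=cv2.cvtColor(f,cv2.COLOR_RGB2HSV)
def cen(mask,box):
    m=np.zeros(mask.shape,np.uint8);l,t,r,b=box;m[t:b,l:r]=mask[t:b,l:r]
    n,lab,st,c=cv2.connectedComponentsWithStats(m); i=1+np.argmax(st[1:,4]); 
    rect=cv2.minAreaRect(np.argwhere(lab==i)[:,::-1].astype(np.float32));return c[i],st[i],rect
red=((hsv[...,0]<6)|(hsv[...,0]>174))&(hsv[...,1]>170)&(hsv[...,2]>110)
white=(hsv[...,1]<60)&(hsv[...,2]>150)
out={}
for n,b in [('W',(210,135,270,160)),('G',(345,160,375,210))]:
    c,st,rc=cen(red.astype(np.uint8),b);print(n,c,st,rc,unproj(p,*c,24));out[n]=unproj(p,*c,24)
c,st,rc=cen(white.astype(np.uint8),(210,140,270,260));print(c,st,rc)
X=[unproj(p,*q,18)[:2].round(1) for q in cv2.boxPoints(rc)];print(X)
for nm,b in [('y',(355,170,385,210)),('g',(380,170,408,215)),('b',(425,185,455,225))]:
    h0,h1={'y':(22,36),'g':(45,80),'b':(105,130)}[nm]
    m=(hsv[...,0]>h0)&(hsv[...,0]<h1)&(hsv[...,1]>120)&(hsv[...,2]>60)
    c,st,rc=cen(m.astype(np.uint8),b);print(nm,c,st,rc)
for cc in [(371.5,185),(394.8,189),(420,193),(442,202)]: print(unproj(p,*cc,89).round(1))
a=f[160:260,340:500,::-1];cv2.imwrite('pics/g5.png',cv2.resize(a,None,fx=5,fy=5,interpolation=cv2.INTER_CUBIC))
a=f[135:255,205:275,::-1];cv2.imwrite('pics/w5.png',cv2.resize(a,None,fx=5,fy=5,interpolation=cv2.INTER_CUBIC))
E
```

```text
W [240.12571429 150.02285714] [227 147  28   7 175] ((240.5, 150.0), (6.0, 27.0), 90.0) [653.39461198 221.65333361  24.        ]
G [358.00621118 184.74534161] [353 171  11  28 161] ((358.0015869140625, 184.61801147460938), (5.783243179321289, 27.88553810119629), 13.240520477294922) [561.22744898 -92.40839325  24.        ]
[237.94604037 199.43555901] [ 221  154   34   91 2576] ((237.81724548339844, 198.60690307617188), (29.067401885986328, 90.96041870117188), 3.3664608001708984)
[array([405.4, 261.2]), array([648.4, 260.4]), array([644.3, 182.6]), array([401.7, 186.2])]
y [371.44444444 191.51247166] [361 177  22  31 441] ((371.0024719238281, 191.82196044921875), (18.648090362548828, 29.403919219970703), 12.094758033752441)
g [391.6459854  200.27372263] [384 182  19  30 274] ((393.27801513671875, 197.20245361328125), (17.809972763061523, 27.937213897705078), 12.094757080078125)
b [438.18162393 207.23717949] [428 192  23  32 468] ((438.2588195800781, 207.83531188964844), (20.391464233398438, 29.285614013671875), 12.528807640075684)
[ 546.3 -123.3   89. ]
[ 536.6 -181.1   89. ]
[ 527.  -243.4   89. ]
[ 504.7 -297.2   89. ]
```

View pics/g5.png

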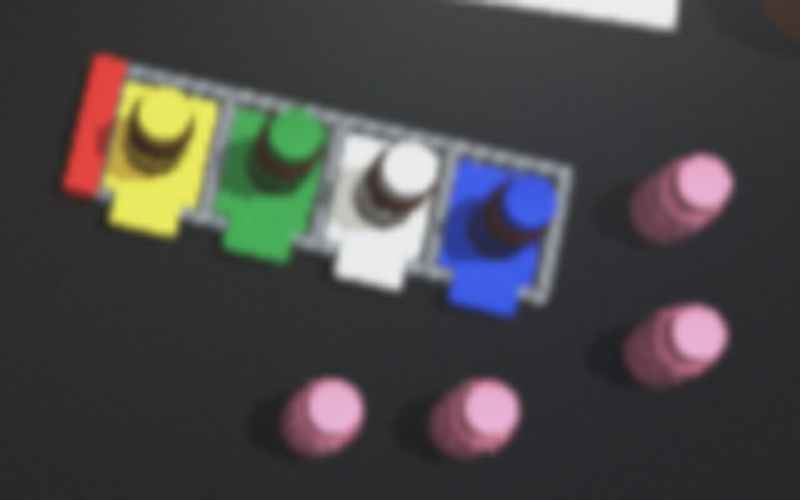

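View pics/w5.png

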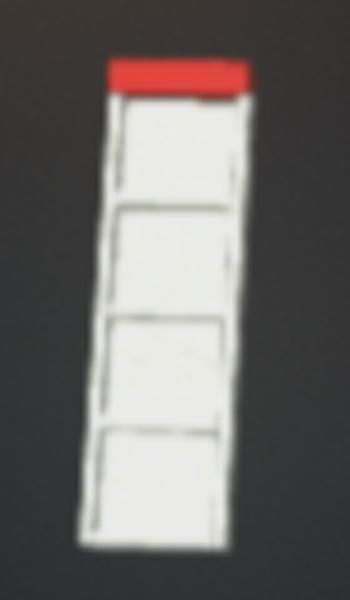

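```bash
cat >> fit.py <<'E'
BOX=[(sx*37,y,z) for sx in(-1,1) for y,z in((-123,0),(-123,18),(117,18),(117,24),(135,24),(135,0))]
def res(pose,p,pts):
    h=cv2.convexHull(proj(p,wpt(pose,BOX)).astype(np.float32)).reshape(-1,2)
    return [np.abs(d).min() for d in [0] if 0] or np.concatenate([h[np.argmin(np.linalg.norm(h-q,axis=1))]-q for q in pts])
E
python3 - <<'E'
from fit import *
p=bot.read_camera('top')
G=[(573,163),(545,303),(98,52),(63,193)]; W=[(108,58),(250,60),(80,547),(228,548)]
g=np.array([(340+(x+.5)/5-.5,160+(y+.5)/5-.5) for x,y in G]); w=np.array([(205+(x+.5)/5-.5,135+(y+.5)/5-.5) for x,y in W])
im=p['frame'][:,:,::-1].copy(); im=cv2.resize(im,None,fx=3,fy=3)
P={}
for n,pts,x0 in [('G',g,(530,-210,-.2)),('W',w,(525,222,-1.57))]:
    r=least_squares(res,x0,args=(p,pts),diff_step=1e-3);P[n]=r.x;print(n,r.x.round(4),np.round(r.fun,2))
    print(wpt(r.x,[(0,y,6) for y in(90,30,-30,-90)]).round(1))
    for L in ([(0,y,6) for y in(90,30,-30,-90)] if n=='W' else [(0,y,89) for y in(90,30,-30,-90)]):
        q=proj(p,wpt(r.x,L))[0]*3+1;cv2.circle(im,(int(q[0]),int(q[1])),6,(255,0,255),1)
    h=cv2.convexHull((proj(p,wpt(r.x,BOX))*3+1).astype(np.int32));cv2.polylines(im,[h],True,(0,255,0),1)
np.save('P.npy',np.array([P['G'],P['W']]))
cv2.imwrite('pics/ov.png',im[400:780,620:1400])
p=bot.read_camera('scene');im=cv2.resize(p['frame'][:,:,::-1],None,fx=2,fy=2)
for n in P:
    h=cv2.convexHull((proj(p,wpt(P[n],BOX))*2+1).astype(np.int32));cv2.polylines(im,[h],True,(0,255,0),1)
    for y in (90,30,-30,-90):
        q=proj(p,wpt(P[n],[(0,y,89 if n=='G' else 6)]))[0]*2+1;cv2.circle(im,(int(q[0]),int(q[1])),5,(255,0,255),1)
cv2.imwrite('pics/ovs.png',im[240:600,280:1000])
E
```

```text
G [ 5.350915e+02 -2.175151e+02 -2.289000e-01] [ 0.16  0.53  0.38 -0.36 -0.43 -0.23 -0.12  0.04]
[[ 555.5 -129.9    6. ]
 [ 541.9 -188.3    6. ]
 [ 528.3 -246.7    6. ]
 [ 514.7 -305.2    6. ]]
W [527.7757 223.0905  -1.5817] [ 0.26  0.19 -0.45  0.3  -0.05 -0.75  0.23  0.31]
[[617.8 222.1   6. ]
 [557.8 222.8   6. ]
 [497.8 223.4   6. ]
 [437.8 224.1   6. ]]
```

View pics/ov.png

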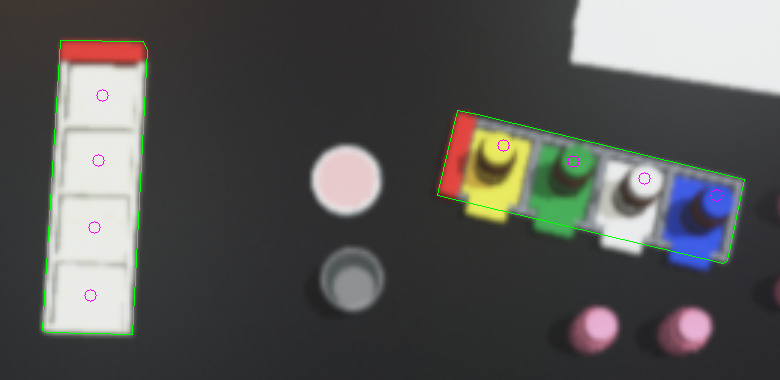

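View pics/ovs.png

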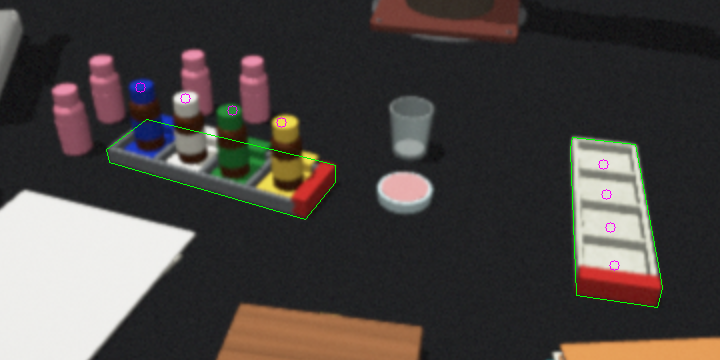

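```bash
python3 - <<'E'
from fit import *
P=np.load('P.npy')
p=bot.read_camera('top');s=bot.read_camera('scene')
T=[(164,115),(297,133),(411,168),(530,203)];S=[(285,119),(231,109),(185,98),(142,86)]
for t,q in zip(T,S):
    a=unproj(p,340+(t[0]+.5)/5-.5,160+(t[1]+.5)/5-.5,89);b=unproj(s,(280+q[0]+.5)/2-.5,(240+q[1]+.5)/2-.5,89)
    c=np.cos(P[0,2]);sn=np.sin(P[0,2]);R=np.array([[c,sn],[-sn,c]])
    print(a.round(1),b.round(1),'local',(R@(a[:2]-P[0,:2])).round(1),(R@(b[:2]-P[0,:2])).round(1))
E
```

```text
[ 552.4 -125.6   89. ] [ 548.9 -127.3   89. ] local [-4.  93.5] [-7.1 91. ]
[ 543.8 -191.6   89. ] [ 540.7 -189.8   89. ] local [ 2.6 27.2] [-0.9 28.3]
[ 526.5 -247.9   89. ] [ 528.2 -247.    89. ] local [ -1.5 -31.5] [ -0.  -30.2]
[ 509.3 -306.2   89. ] [ 512.3 -304.4   89. ] local [ -5.  -92.2] [ -2.5 -89.8]
```

Request:
{"op": "servo_tool", "data": {
  "moves": [0, -22.4, 0, -42.2, 0.8, 0, -22.4, 0, -42.2, 0.8, 0, -22.4, 0, -42.2, 0.8, 0, -22.4, 0, -42.2, 0.8, 0, -22.4, 0, -42.2, 0.8, 0, -22.4, 0, -42.2, 0.8, 0, -22.4, 0, -42.2, 0.8, 0, -22.4, 0, -42.2, 0.8, 0, -22.4, 0, -42.2, 0.8, 0, -22.4, 0, -42.2, 0.8],
  "force": 40
}}

```text
clock: 2.23
tcp_pos: [476.0, 339.9, 256.7]
orientation: [-1.534, -0.396, 0.395]
ft_force: [1.1, 1.4, -0.4]
gripper_width: 85.7
```

```bash
cat > d.py <<'E'
import sys
from h import *
from scipy.spatial.transform import Rotation as Ro
s=bot.observe();M=Ro.from_rotvec(s['orientation']).as_matrix();p=np.array(s['tcp_pos'])
yaw=np.degrees(np.arctan2(M[1,0],M[0,0]))
print('t %.2f pos'%s['clock'],p.round(1),'yaw %.1f tilt %.2f'%(yaw,np.degrees(np.arccos(-M[2,1]))),'F',np.round(s['ft_force'],1),'w %.1f'%s['gripper_width'])
a=[float(v) for v in sys.argv[1:]]
for i in range(0,len(a),4):
    d=M.T@(np.array(a[i:i+3])-p); dy=(a[i+3]-yaw+180)%360-180
    print('delta cm',(d/10).round(2),'turn %.3f'%(-np.radians(dy)))
E
python3 d.py 550.6 -126.5 230 -13.1
```

```text
t 2.23 pos [476.  339.9 256.7] yaw 28.9 tilt 0.04 F [ 1.1  1.4 -0.4] w 85.7
delta cm [-16.     2.64 -44.44] turn 0.733
```

Request:
{"op": "servo_tool", "data": {
  "moves": [0, -16, 0, -44.4, 0.73, 0, -16, 0, -44.4, 0.73, 0, -16, 0, -44.4, 0.73, 0, -16, 0, -44.4, 0.73, 0, -16, 0, -44.4, 0.73, 0, -16, 0, -44.4, 0.73, 0, -16, 0, -44.4, 0.73, 0, -16, 0, -44.4, 0.73, 0, -16, 0, -44.4, 0.73, 0, -16, 0, -44.4, 0.73]
}}

```text
clock: 3.07
tcp_pos: [540.4, -71.9, 256.8]
orientation: [-1.563, 0.176, -0.178]
ft_force: [1.4, 0.9, 0.6]
gripper_width: 85.7
```

```bash
python3 d.py 550.6 -126.5 150 -13.1
```

```text
t 3.07 pos [540.4 -71.9 256.8] yaw -12.9 tilt 0.07 F [1.4 0.9 0.6] w 85.7
delta cm [ 2.2  10.68 -5.1 ] turn 0.003
```

Request:
{"op": "servo_tool", "data": {
  "moves": [0, 2, 5, -3.4, 0, 0, 2, 9, -3.4, 0, 0, 2, 9, -3.4, 0, 0, 2, 9, -3.4, 0, 0, 2, 9, -3.4, 0]
}}

```text
clock: 3.48
tcp_pos: [552.0, -107.7, 166.2]
orientation: [-1.564, 0.179, -0.177]
ft_force: [0.3, -0.5, 0.2]
gripper_width: 85.5
```

```bash
python3 d.py 550.6 -126.5 54 -13.1; python3 - <<'E'
from h import *
p=bot.read_camera('wrist');save(p,'w1.png')
for X in [(550.6,-126.5,89),(542.2,-190.7,89),(550.6,-126.5,9)]:print(proj(p,[X]).round(0))
E
```

```text
t 3.48 pos [ 552.  -107.7  166.2] yaw -13.0 tilt 0.09 F [ 0.3 -0.5  0.2] w 85.5
delta cm [ 0.3  11.22 -1.86] turn 0.002
[[322. 240.]]
[[328. 309.]]
[[321. 204.]]
```

View pics/w1.png

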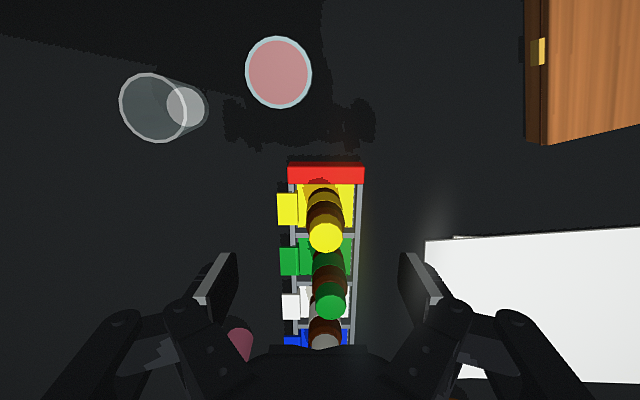

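Request:
{"op": "servo_tool", "data": {
  "moves": [0, 0.5, 0, -1.7, 0, 0, 0.5, 4, -1.7, 0, 0, 0.5, 8, -1.7, 0, 0, 0.5, 10.5, -1.7, 0, 0, 0.5, 11.2, -1.7, 0, 0, 0.5, 11.2, -1.7, 0, 0, 0.5, 11.2, -1.7, 0, 0, 0.5, 11.2, -1.7, 0]
}}

```text
clock: 4.2
tcp_pos: [555.3, -125.3, 56.9]
orientation: [-1.563, 0.174, -0.18]
ft_force: [1.3, 0.1, -0.0]
gripper_width: 85.6
```

```bash
python3 d.py 553 -125.2 54 -13.1; python3 - <<'E'
from h import *
p=bot.read_camera('wrist');save(p,'w2.png')
E
```

```text
t 4.20 pos [ 555.3 -125.3   56.9] yaw -12.9 tilt 0.22 F [ 1.3  0.1 -0. ] w 85.6
delta cm [-0.22  0.29 -0.04] turn 0.003
```

View pics/w2.png

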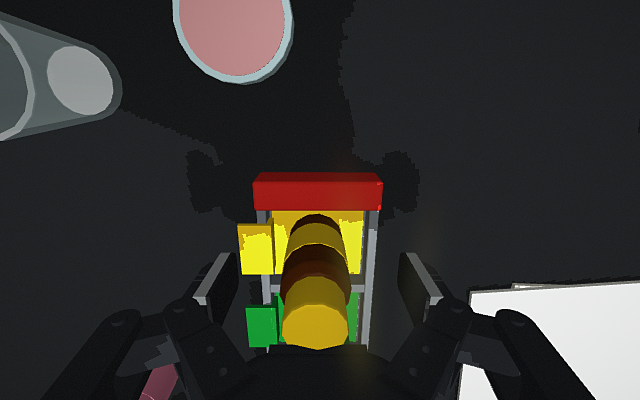

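Request:
{"op": "servo_tool", "data": {
  "moves": [1, -0.2, 0.2, 0, 0, 1, -0.2, 0.2, 0, 0, 1, -0.2, 0.2, 0, 0, 1, -0.2, 0.2, 0, 0, 1, -0.2, 0.2, 0, 0, 1, -0.2, 0.2, 0, 0, 1, -0.2, 0.2, 0, 0, 1, -0.2, 0.2, 0, 0],
  "force": 40
}}

```text
clock: 4.92
tcp_pos: [551.7, -124.8, 52.8]
orientation: [-1.563, 0.177, -0.178]
ft_force: [-1.6, 1.1, 6.7]
gripper_width: 33.2
```

```bash
python3 d.py 550.6 -126.5 180 -13.1; python3 - <<'E'
from h import *
p=bot.read_camera('wrist');save(p,'w3.png')
E
```

```text
t 4.92 pos [ 551.7 -124.8   52.8] yaw -13.0 tilt 0.03 F [-1.6  1.1  6.7] w 33.2
delta cm [ -0.07 -12.72  -0.18] turn 0.003
```

View pics/w3.png

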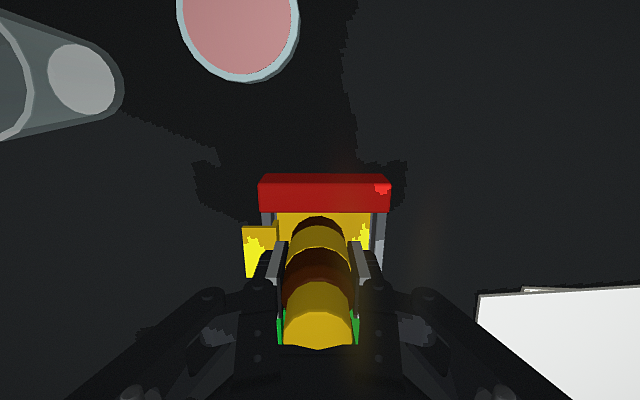

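Request:
{"op": "servo_tool", "data": {
  "moves": [1, 0, -3, 0, 0, 1, 0, -7, 0, 0, 1, 0, -11, 0, 0, 1, 0, -12, 0, 0, 1, 0, -12, 0, 0, 1, 0, -12, 0, 0]
}}

```text
clock: 5.47
tcp_pos: [551.5, -124.6, 172.2]
orientation: [-1.563, 0.177, -0.178]
ft_force: [-0.4, 0.1, -1.1]
gripper_width: 33.1
```

```bash
python3 d.py 617.8 222.1 170 89.4 590 50 170 38; python3 - <<'E'
from h import *
p=bot.read_camera('wrist');save(p,'w4.png')
E
```

```text
t 5.47 pos [ 551.5 -124.6  172.2] yaw -12.9 tilt 0.05 F [-0.4  0.1 -1.1] w 33.1
delta cm [-1.3   0.24 35.27] turn -1.786
delta cm [-0.16  0.23 17.87] turn -0.889
```

View pics/w4.png

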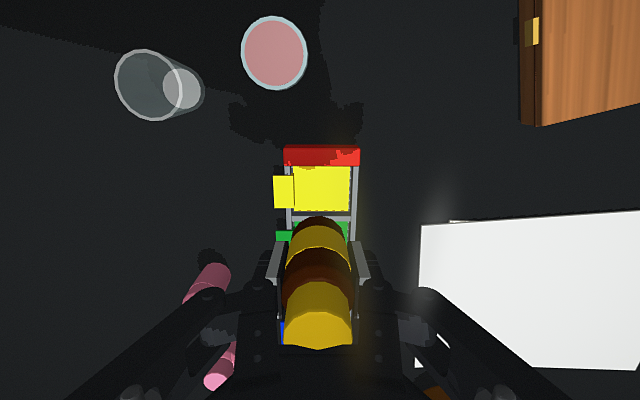

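Request:
{"op": "servo_tool", "data": {
  "moves": [1, -0.1, 0, 3, -0.12, 1, -0.3, 0, 7, -0.24, 1, -0.4, 0, 11, -0.36, 1, -0.6, 0, 15, -0.48, 1, -0.8, 0, 19, -0.6, 1, -0.9, 0, 23, -0.72, 1, -1.1, 0, 27, -0.84, 1, -1.2, 0, 31, -0.96, 1, -1.3, 0, 34, -1.08, 1, -1.3, 0, 35.3, -1.2]
}}

```text
clock: 6.35
tcp_pos: [616.1, 228.2, 169.0]
orientation: [-1.428, -0.765, 0.771]
ft_force: [-0.9, 0.4, -1.8]
gripper_width: 32.9
```

```bash
python3 d.py 617.8 222.1 170 89.4
```

```text
t 6.35 pos [616.1 228.2 169. ] yaw 56.5 tilt 0.25 F [-0.9  0.4 -1.8] w 32.9
delta cm [-0.42 -0.11 -0.48] turn -0.574
```

Request:
{"op": "servo_tool", "data": {
  "moves": [1, -0.2, 0, -0.2, -0.12, 1, -0.2, 0, -0.2, -0.24, 1, -0.2, 0, -0.2, -0.36, 1, -0.2, 0, -0.2, -0.48, 1, -0.2, 0, -0.2, -0.57, 1, -0.2, 0, -0.2, -0.57, 1, -0.2, 0, -0.2, -0.57, 1, -0.2, 0, -0.2, -0.57]
}}

```text
clock: 7.02
tcp_pos: [617.9, 219.1, 170.9]
orientation: [-1.223, -1.185, 1.189]
ft_force: [-0.6, 0.2, -1.9]
gripper_width: 33.3
```

```bash
python3 d.py 617.8 222.1 50 89.4;python3 - <<'E'
from h import *
p=bot.read_camera('wrist');save(p,'w5.png')
print(proj(p,[(617.8,222.1,6),(557.8,222.8,6),(617.8,222.1,60)]).round(0))
E
```

```text
t 7.02 pos [617.9 219.1 170.9] yaw 88.3 tilt 0.12 F [-0.6  0.2 -1.9] w 33.3
delta cm [ 0.31 12.09 -0.  ] turn -0.020
[[320. 185.]
 [319. 126.]
 [321. 203.]]
```

View pics/w5.png

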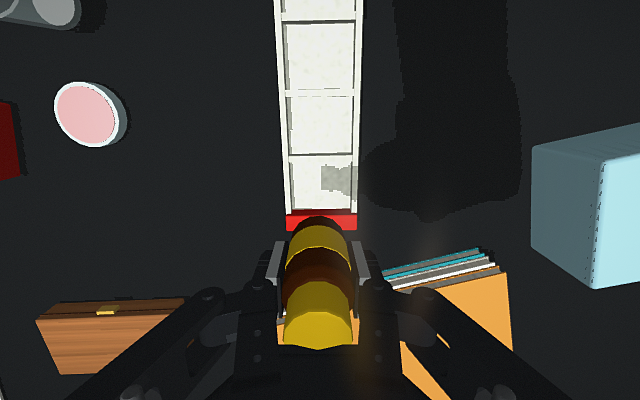

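Request:
{"op": "servo_tool", "data": {
  "moves": [1, 0.3, 3, 0, -0.02, 1, 0.3, 6.5, 0, -0.02, 1, 0.3, 9.5, 0, -0.02, 1, 0.3, 11, 0, -0.02, 1, 0.3, 11.5, 0, -0.02, 1, 0.3, 11.8, 0, -0.02, 1, 0.3, 11.8, 0, -0.02, 1, 0.3, 11.8, 0, -0.02]
}}

```text
clock: 7.73
tcp_pos: [619.4, 222.6, 55.7]
orientation: [-1.213, -1.206, 1.202]
ft_force: [0.9, -0.2, -0.3]
gripper_width: 33.1
```

```bash
python3 d.py 617.8 222.1 50 89.4;python3 - <<'E'
from h import *
p=bot.read_camera('wrist');save(p,'w6.png')
E
```

```text
t 7.73 pos [619.4 222.6  55.7] yaw 89.6 tilt 0.12 F [ 0.9 -0.2 -0.3] w 33.1
delta cm [-0.05  0.57  0.16] turn 0.003
```

View pics/w6.png

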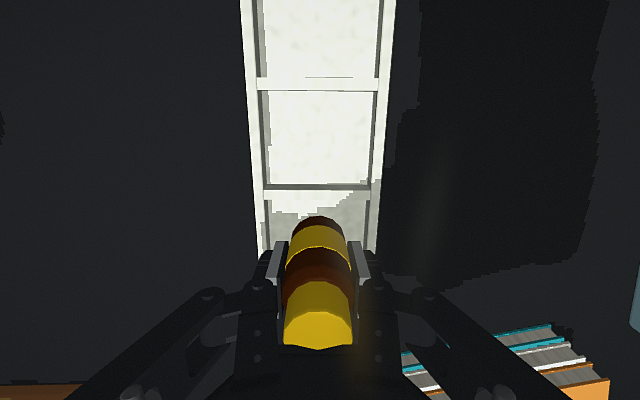

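Request:
{"op": "servo_tool", "data": {
  "moves": [1, 0, 0.2, 0.1, 0, 1, 0, 0.4, 0.1, 0, 1, 0, 0.5, 0.1, 0, 1, 0, 0.5, 0.1, 0, 1, 0, 0.5, 0.1, 0]
}}

```text
clock: 8.2
tcp_pos: [617.7, 222.5, 49.8]
orientation: [-1.213, -1.205, 1.204]
ft_force: [-0.6, 0.1, 2.9]
gripper_width: 33.1
```

```bash
python3 d.py 617.8 222.1 50 89.4
```

```text
t 8.20 pos [617.7 222.5  49.8] yaw 89.6 tilt 0.04 F [-0.6  0.1  2.9] w 33.1
delta cm [-0.04 -0.02 -0.01] turn 0.004
```

Request:
{"op": "servo_tool", "data": {
  "moves": [0.5, 0, 0, 0, 0, 0.4, 0, 0, 0, 0, 0.2, 0, 0, 0, 0, 0, 0, 0, 0, 0, 0, 0, 0, 0, 0, 0, 0, 0, 0, 0, 0, 0, -3, 0, 0, 0, 0, -7, 0, 0, 0, 0, -11, 0, 0, 0, 0, -12, 0, 0]
}}

```text
clock: 9.03
tcp_pos: [620.2, 223.0, 176.4]
orientation: [-1.216, -1.211, 1.197]
ft_force: [0.5, 0.3, 1.0]
gripper_width: 85.5
```

```bash
python3 d.py 542.2 -188.7 165 -13.1;python3 - <<'E'
from h import *
p=bot.read_camera('wrist');save(p,'w7.png')
E
```

```text
t 9.03 pos [620.2 223.  176.4] yaw 89.6 tilt 0.50 F [0.5 0.3 1. ] w 85.5
delta cm [-41.23   0.93   7.51] turn 1.792
```

View pics/w7.png

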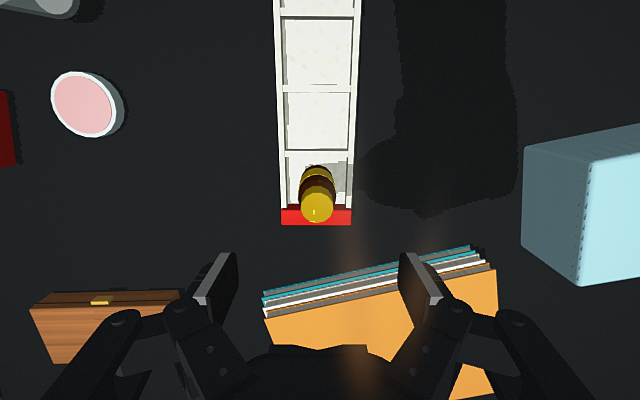

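Request:
{"op": "servo_tool", "data": {
  "moves": [0, -3, 0.9, 0.5, 0.12, 0, -7, 0.9, 1.3, 0.24, 0, -11, 0.9, 2, 0.36, 0, -15, 0.9, 2.7, 0.48, 0, -19, 0.9, 3.5, 0.6, 0, -23, 0.9, 4.2, 0.72, 0, -27, 0.9, 5, 0.84, 0, -31, 0.9, 5.7, 0.96, 0, -35, 0.9, 6.5, 1.08, 0, -39, 0.9, 7, 1.2]
}}

```text
clock: 9.92
tcp_pos: [543.8, -169.0, 160.4]
orientation: [-1.552, -0.281, 0.28]
ft_force: [0.8, 0.1, -0.3]
gripper_width: 85.7
```

```bash
python3 d.py 542.2 -188.7 165 -13.1
```

```text
t 9.92 pos [ 543.8 -169.   160.4] yaw 20.5 tilt 0.03 F [ 0.8  0.1 -0.3] w 85.7
delta cm [-0.84 -0.46 -1.79] turn 0.587
```

Request:
{"op": "servo_tool", "data": {
  "moves": [0, -0.5, -0.4, -1, 0.12, 0, -0.5, -0.4, -1, 0.24, 0, -0.5, -0.4, -1, 0.36, 0, -0.5, -0.4, -1, 0.48, 0, -0.5, -0.4, -1, 0.587, 0, -0.5, -0.4, -1, 0.587, 0, -0.5, -0.4, -1, 0.587, 0, -0.5, -0.4, -1, 0.587]
}}

```text
clock: 10.58
tcp_pos: [543.7, -178.2, 164.2]
orientation: [-1.564, 0.172, -0.172]
ft_force: [-0.3, 0.1, 0.6]
gripper_width: 85.2
```

```bash
python3 d.py 542.2 -188.7 54 -13.1;python3 - <<'E'
from h import *
p=bot.read_camera('wrist');save(p,'w8.png')
print(proj(p,[(542.2,-188.7,89),(527.4,-247.5,89)]).round(0))
E
```

```text
t 10.58 pos [ 543.7 -178.2  164.2] yaw -12.6 tilt 0.01 F [-0.3  0.1  0.6] w 85.2
delta cm [ 0.08 11.02 -1.06] turn 0.009
[[319. 232.]
 [317. 299.]]
```

View pics/w8.png

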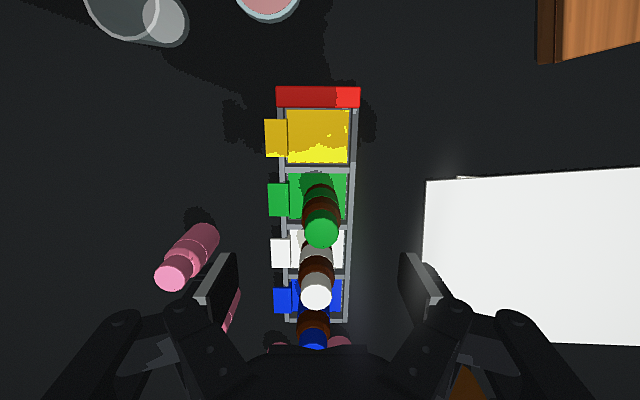

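```bash
python3 - <<'E'
from h import *
p=bot.read_camera('top')
for c in [(335,407),(490,409),(704,182),(699,333)]: print(unproj(p,340+(c[0]+.5)/5-.5,160+(c[1]+.5)/5-.5,80).round(0))
E
```

```text
[ 408. -209.   80.]
[ 408. -285.   80.]
[ 522. -395.   80.]
[ 447. -389.   80.]
```

Request:
{"op": "servo_tool", "data": {
  "moves": [0, 0.2, 2, -1.1, 0.01, 0, 0.2, 5.5, -1.1, 0.01, 0, 0.2, 9, -1.1, 0.01, 0, 0.2, 10.8, -1.1, 0.01, 0, 0.2, 11.2, -1.1, 0.01, 0, 0.2, 11.2, -1.1, 0.01, 0, 0.2, 11.2, -1.1, 0.01, 0, 0.2, 11.2, -1.1, 0.01]
}}

```text
clock: 11.35
tcp_pos: [544.4, -189.9, 54.0]
orientation: [-1.563, 0.181, -0.185]
ft_force: [-0.6, 0.3, 0.6]
gripper_width: 85.6
```

```bash
python3 d.py 542.2 -188.7 54 -13.1;python3 - <<'E'
from h import *
p=bot.read_camera('wrist');save(p,'w9.png')
E
```

```text
t 11.35 pos [ 544.4 -189.9   54. ] yaw -13.3 tilt 0.15 F [-0.6  0.3  0.6] w 85.6
delta cm [-0.24  0.    0.07] turn -0.004
```

View pics/w9.png

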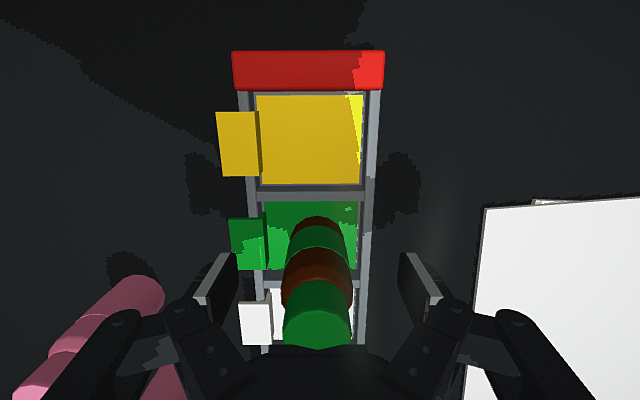

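Centred. Close, then lift.

Request:
{"op": "servo_tool", "data": {
  "moves": [1, -0.1, 0, 0, 0, 1, -0.1, 0, 0, 0, 1, -0.1, 0, 0, 0, 1, -0.1, 0, 0, 0, 1, -0.1, 0, 0, 0, 1, -0.1, 0, 0, 0, 1, -0.1, 0, 0, 0],
  "force": 40
}}

```text
clock: 11.98
tcp_pos: [542.5, -189.2, 52.7]
orientation: [-1.563, 0.183, -0.183]
ft_force: [-1.1, 1.6, 5.7]
gripper_width: 32.8
```

```bash
python3 d.py 542.2 -188.7 54 -13.1
```

```text
t 11.98 pos [ 542.5 -189.2   52.7] yaw -13.3 tilt 0.03 F [-1.1  1.6  5.7] w 32.8
delta cm [-0.04 -0.13  0.04] turn -0.004
```

Request:
{"op": "servo_tool", "data": {
  "moves": [1, 0, -3, 0, 0, 1, 0, -7, 0, 0, 1, 0, -11, 0, 0, 1, 0, -12, 0, 0, 1, 0, -12, 0, 0, 1, 0, -12, 0, 0]
}}

```text
clock: 12.48
tcp_pos: [542.3, -189.0, 172.1]
orientation: [-1.563, 0.182, -0.183]
ft_force: [-0.3, -0.2, -2.1]
gripper_width: 32.9
```

```bash
python3 d.py 557.8 222.8 170 89.4
```

```text
t 12.48 pos [ 542.3 -189.   172.1] yaw -13.3 tilt 0.04 F [-0.3 -0.2 -2.1] w 32.9
delta cm [-7.99  0.23 40.42] turn -1.793
```

Request:
{"op": "servo_tool", "data": {
  "moves": [1, -0.6, 0, 3, -0.12, 1, -1.4, 0, 7, -0.24, 1, -2.2, 0, 11, -0.36, 1, -3, 0, 15, -0.48, 1, -3.8, 0, 19, -0.6, 1, -4.6, 0, 23, -0.72, 1, -5.4, 0, 27, -0.84, 1, -6.2, 0, 31, -0.96, 1, -7, 0, 35, -1.08, 1, -7.6, 0, 38.5, -1.2]
}}

```text
clock: 13.32
tcp_pos: [555.4, 205.9, 169.7]
orientation: [-1.433, -0.757, 0.763]
ft_force: [0.7, -0.6, -0.4]
gripper_width: 33.0
```

```bash
python3 d.py 557.8 222.8 170 89.4
```

```text
t 13.32 pos [555.4 205.9 169.7] yaw 55.8 tilt 0.21 F [ 0.7 -0.6 -0.4] w 33.0
delta cm [ 1.54 -0.03  0.75] turn -0.586
```

Request:
{"op": "servo_tool", "data": {
  "moves": [1, 0.8, 0, 0.4, -0.12, 1, 1.5, 0, 0.7, -0.24, 1, 1.5, 0, 0.7, -0.36, 1, 1.5, 0, 0.7, -0.48, 1, 1.5, 0, 0.7, -0.586, 1, 1.5, 0, 0.7, -0.586, 1, 1.5, 0, 0.7, -0.586, 1, 1.5, 0, 0.7, -0.586]
}}

```text
clock: 13.98
tcp_pos: [559.5, 219.0, 171.0]
orientation: [-1.219, -1.192, 1.195]
ft_force: [-0.5, -0.3, -0.0]
gripper_width: 32.8
```

```bash
python3 d.py 557.8 222.8 50 89.4;python3 - <<'E'
from h import *
p=bot.read_camera('wrist');save(p,'w10.png')
print(proj(p,[(557.8,222.8,6),(497.8,223.4,6)]).round(0))
E
```

```text
t 13.98 pos [559.5 219.  171. ] yaw 88.8 tilt 0.12 F [-0.5 -0.3 -0. ] w 32.8
delta cm [ 0.39 12.1   0.15] turn -0.011
[[321. 183.]
 [321. 124.]]
```

View pics/w10.png

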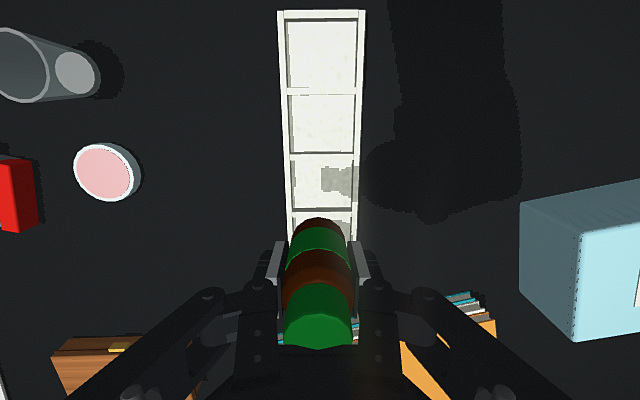

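Request:
{"op": "servo_tool", "data": {
  "moves": [1, 0.4, 3, 0.1, -0.01, 1, 0.4, 6.5, 0.1, -0.01, 1, 0.4, 9.5, 0.1, -0.01, 1, 0.4, 11, 0.1, -0.01, 1, 0.4, 11.5, 0.1, -0.01, 1, 0.4, 11.8, 0.1, -0.01, 1, 0.4, 12, 0.1, -0.01, 1, 0.4, 12.1, 0.1, -0.01, 1, 0.4, 12.1, 0.1, -0.01, 1, 0.4, 12.1, 0.1, -0.01]
}}

```text
clock: 14.87
tcp_pos: [559.7, 223.5, 52.4]
orientation: [-1.213, -1.205, 1.202]
ft_force: [-0.8, 0.5, -2.1]
gripper_width: 33.1
```

```bash
python3 d.py 557.8 222.8 50 89.4
```

```text
t 14.87 pos [559.7 223.5  52.4] yaw 89.5 tilt 0.10 F [-0.8  0.5 -2.1] w 33.1
delta cm [-0.07  0.24  0.19] turn 0.002
```

Request:
{"op": "servo_tool", "data": {
  "moves": [1, -0.1, 0.1, 0.2, 0, 1, -0.1, 0.2, 0.2, 0, 1, -0.1, 0.2, 0.2, 0, 1, -0.1, 0.2, 0.2, 0]
}}

```text
clock: 15.2
tcp_pos: [557.1, 222.3, 49.7]
orientation: [-1.213, -1.204, 1.203]
ft_force: [-2.1, -0.9, 4.9]
gripper_width: 32.9
```

```bash
python3 d.py 557.8 222.8 50 89.4
```

```text
t 15.20 pos [557.1 222.3  49.7] yaw 89.5 tilt 0.02 F [-2.1 -0.9  4.9] w 32.9
delta cm [ 0.05 -0.03 -0.07] turn 0.003
```

Request:
{"op": "servo_tool", "data": {
  "moves": [0.5, 0, 0, 0, 0, 0.4, 0, 0, 0, 0, 0.2, 0, 0, 0, 0, 0, 0, 0, 0, 0, 0, 0, 0, 0, 0, 0, 0, 0, 0, 0, 0, 0, -3, 0, 0, 0, 0, -7, 0, 0, 0, 0, -11, 0, 0, 0, 0, -12, 0, 0]
}}

```text
clock: 16.03
tcp_pos: [559.7, 223.0, 175.8]
orientation: [-1.216, -1.21, 1.197]
ft_force: [1.4, 0.0, 1.7]
gripper_width: 85.4
```

```bash
python3 d.py 527.4 -246.5 165 -13.1;python3 - <<'E'
from h import *
p=bot.read_camera('wrist');save(p,'w11.png')
E
```

```text
t 16.03 pos [559.7 223.  175.8] yaw 89.5 tilt 0.47 F [1.4 0.  1.7] w 85.4
delta cm [-46.98   0.88   2.84] turn 1.791
```

View pics/w11.png

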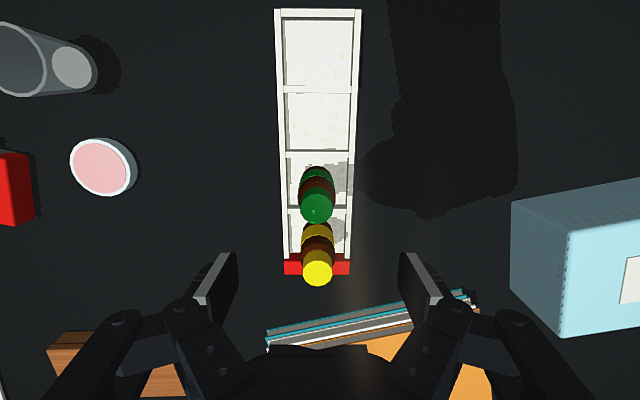

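Request:
{"op": "servo_tool", "data": {
  "moves": [0, -3, 0.5, 0.2, 0.12, 0, -7, 0.5, 0.5, 0.24, 0, -11, 0.5, 0.7, 0.36, 0, -15, 0.5, 1, 0.48, 0, -19, 0.5, 1.2, 0.6, 0, -23, 0.5, 1.4, 0.72, 0, -27, 0.5, 1.6, 0.84, 0, -31, 0.5, 1.9, 0.96, 0, -35, 0.5, 2.1, 1.08, 0, -39, 0.5, 2.4, 1.2]
}}

```text
clock: 16.92
tcp_pos: [529.5, -169.4, 164.3]
orientation: [-1.553, -0.281, 0.28]
ft_force: [0.6, 0.4, -0.2]
gripper_width: 85.2
```

```bash
python3 d.py 527.4 -246.5 165 -13.1
```

```text
t 16.92 pos [ 529.5 -169.4  164.3] yaw 20.5 tilt 0.03 F [ 0.6  0.4 -0.2] w 85.2
delta cm [-2.9  -0.07 -7.15] turn 0.586
```

Request:
{"op": "servo_tool", "data": {
  "moves": [0, -1.3, 0, -3.2, 0.12, 0, -2.5, 0, -6.2, 0.24, 0, -2.9, 0, -7.1, 0.36, 0, -2.9, 0, -7.1, 0.48, 0, -2.9, 0, -7.1, 0.586, 0, -2.9, 0, -7.1, 0.586, 0, -2.9, 0, -7.1, 0.586, 0, -2.9, 0, -7.1, 0.586]
}}

```text
clock: 17.58
tcp_pos: [528.1, -243.9, 164.1]
orientation: [-1.564, 0.172, -0.172]
ft_force: [-0.7, 0.5, -0.7]
gripper_width: 85.4
```

```bash
python3 d.py 527.4 -246.5 54 -13.1;python3 - <<'E'
from h import *
p=bot.read_camera('wrist');save(p,'w12.png')
print(proj(p,[(527.4,-246.5,89),(510.8,-305.3,89)]).round(0))
E
```

```text
t 17.58 pos [ 528.1 -243.9  164.1] yaw -12.5 tilt 0.02 F [-0.7  0.5 -0.7] w 85.4
delta cm [-1.000e-02  1.101e+01 -2.700e-01] turn 0.010
[[318. 223.]
 [313. 291.]]
```

View pics/w12.png

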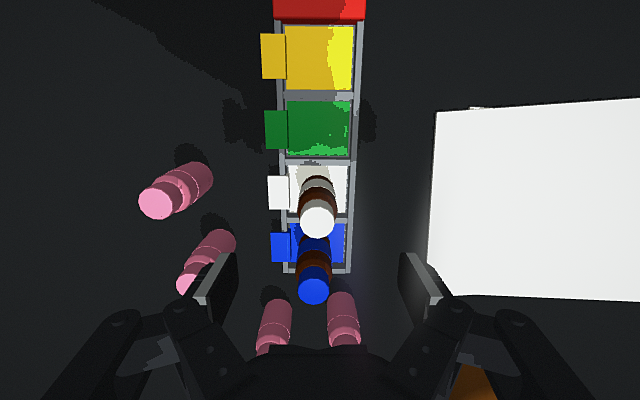

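Request:
{"op": "servo_tool", "data": {
  "moves": [0, 0, 2, -0.3, 0.01, 0, 0, 5.5, -0.3, 0.01, 0, 0, 9, -0.3, 0.01, 0, 0, 10.8, -0.3, 0.01, 0, 0, 11.2, -0.3, 0.01, 0, 0, 11.2, -0.3, 0.01, 0, 0, 11.2, -0.3, 0.01, 0, 0, 11.2, -0.3, 0.01]
}}

```text
clock: 18.3
tcp_pos: [528.6, -247.7, 54.1]
orientation: [-1.563, 0.18, -0.185]
ft_force: [0.1, -0.1, 0.4]
gripper_width: 85.4
```

```bash
python3 d.py 527.4 -246.5 54 -13.1;python3 - <<'E'
from h import *
p=bot.read_camera('wrist');save(p,'w13.png')
E
```

```text
t 18.30 pos [ 528.6 -247.7   54.1] yaw -13.3 tilt 0.15 F [ 0.1 -0.1  0.4] w 85.4
delta cm [-0.14  0.01  0.09] turn -0.004
```

View pics/w13.png

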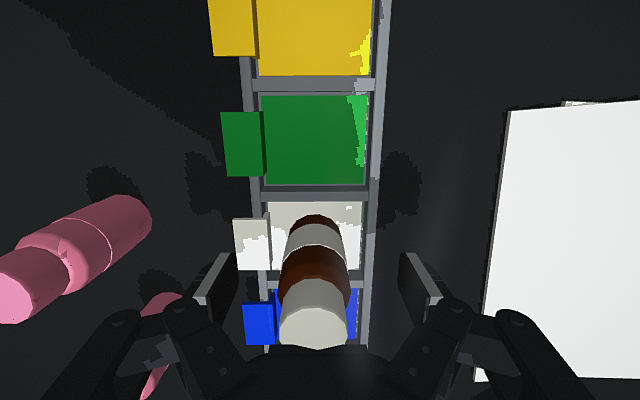

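Request:
{"op": "servo_tool", "data": {
  "moves": [1, -0.2, 0, 0, 0, 1, -0.2, 0, 0, 0, 1, -0.2, 0, 0, 0, 1, -0.2, 0, 0, 0, 1, -0.2, 0, 0, 0, 1, -0.2, 0, 0, 0, 1, -0.2, 0, 0, 0],
  "force": 40
}}

```text
clock: 18.93
tcp_pos: [525.7, -246.7, 52.7]
orientation: [-1.563, 0.183, -0.183]
ft_force: [-1.3, 1.1, 5.6]
gripper_width: 33.0
```

```bash
python3 d.py 527.4 -246.5 54 -13.1
```

```text
t 18.93 pos [ 525.7 -246.7   52.7] yaw -13.3 tilt 0.03 F [-1.3  1.1  5.6] w 33.0
delta cm [ 0.16 -0.13  0.06] turn -0.004
```

Request:
{"op": "servo_tool", "data": {
  "moves": [1, 0, -3, 0, 0, 1, 0, -7, 0, 0, 1, 0, -11, 0, 0, 1, 0, -12, 0, 0, 1, 0, -12, 0, 0, 1, 0, -12, 0, 0]
}}

```text
clock: 19.43
tcp_pos: [525.6, -246.4, 172.1]
orientation: [-1.563, 0.182, -0.183]
ft_force: [0.6, 0.1, -1.6]
gripper_width: 33.1
```

```bash
python3 d.py 497.8 223.4 170 89.4
```

```text
t 19.43 pos [ 525.6 -246.4  172.1] yaw -13.3 tilt 0.04 F [ 0.6  0.1 -1.6] w 33.1
delta cm [-13.53   0.23  45.07] turn -1.793
```

Request:
{"op": "servo_tool", "data": {
  "moves": [1, -0.9, 0, 3, -0.12, 1, -2, 0, 6.8, -0.24, 1, -3.1, 0, 10.6, -0.36, 1, -4.2, 0, 14.4, -0.48, 1, -5.3, 0, 18.2, -0.6, 1, -6.4, 0, 22, -0.72, 1, -7.5, 0, 25.8, -0.84, 1, -8.6, 0, 29.6, -0.96, 1, -9.7, 0, 33.4, -1.08, 1, -10.8, 0, 37.2, -1.2]
}}

```text
clock: 20.27
tcp_pos: [504.6, 142.0, 170.2]
orientation: [-1.434, -0.756, 0.761]
ft_force: [0.8, 0.6, -0.5]
gripper_width: 32.8
```

```bash
python3 d.py 497.8 223.4 170 89.4
```

```text
t 20.27 pos [504.6 142.  170.2] yaw 55.8 tilt 0.18 F [ 0.8  0.6 -0.5] w 32.8
delta cm [6.35 0.02 5.14] turn -0.587
```

Request:
{"op": "servo_tool", "data": {
  "moves": [1, 2, 0, 1.6, -0.12, 1, 4, 0, 3.2, -0.24, 1, 5.5, 0, 4.5, -0.36, 1, 6.3, 0, 5, -0.48, 1, 6.3, 0, 5.1, -0.586, 1, 6.3, 0, 5.1, -0.586, 1, 6.3, 0, 5.1, -0.586, 1, 6.3, 0, 5.1, -0.586]
}}

```text
clock: 20.93
tcp_pos: [499.7, 220.2, 171.2]
orientation: [-1.219, -1.191, 1.194]
ft_force: [0.2, 0.3, -1.4]
gripper_width: 32.7
```

```bash
python3 d.py 497.8 223.4 50 89.4;python3 - <<'E'
from h import *
p=bot.read_camera('wrist');save(p,'w14.png')
print(proj(p,[(497.8,223.4,6),(437.8,224,6)]).round(0))
E
```

```text
t 20.93 pos [499.7 220.2 171.2] yaw 88.7 tilt 0.12 F [ 0.2  0.3 -1.4] w 32.7
delta cm [ 0.33 12.12  0.18] turn -0.012
[[321. 183.]
 [320. 124.]]
```

View pics/w14.png

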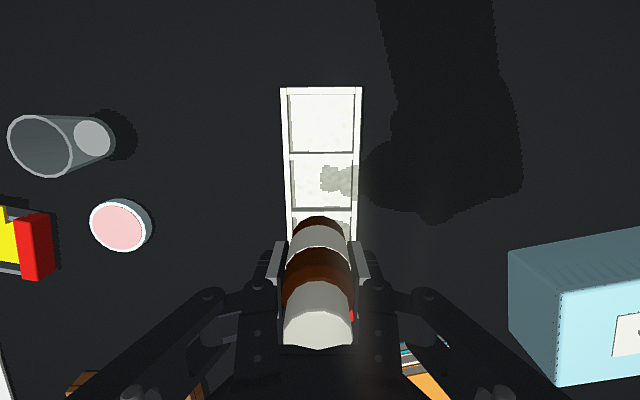

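Request:
{"op": "servo_tool", "data": {
  "moves": [1, 0.3, 3, 0.2, -0.01, 1, 0.3, 6.5, 0.2, -0.01, 1, 0.3, 9.5, 0.2, -0.01, 1, 0.3, 11, 0.2, -0.01, 1, 0.3, 11.5, 0.2, -0.01, 1, 0.3, 11.8, 0.2, -0.01, 1, 0.3, 12, 0.2, -0.01, 1, 0.3, 12.1, 0.2, -0.01, 1, 0.3, 12.1, 0.2, -0.01, 1, 0.3, 12.1, 0.2, -0.01]
}}

```text
clock: 21.82
tcp_pos: [498.8, 224.4, 52.3]
orientation: [-1.213, -1.205, 1.202]
ft_force: [1.0, -0.2, -1.3]
gripper_width: 32.7
```

```bash
python3 d.py 497.8 223.4 50 89.4
```

```text
t 21.82 pos [498.8 224.4  52.3] yaw 89.5 tilt 0.10 F [ 1.  -0.2 -1.3] w 32.7
delta cm [-0.1   0.23  0.09] turn 0.002
```

Request:
{"op": "servo_tool", "data": {
  "moves": [1, -0.1, 0.1, 0.2, 0, 1, -0.1, 0.2, 0.2, 0, 1, -0.1, 0.2, 0.2, 0, 1, -0.1, 0.2, 0.2, 0]
}}

```text
clock: 22.15
tcp_pos: [496.2, 223.1, 49.6]
orientation: [-1.213, -1.204, 1.203]
ft_force: [-1.2, -0.6, 4.7]
gripper_width: 33.0
```

```bash
python3 d.py 497.8 223.4 50 89.4
```

```text
t 22.15 pos [496.2 223.1  49.6] yaw 89.6 tilt 0.01 F [-1.2 -0.6  4.7] w 33.0
delta cm [ 0.03 -0.04 -0.16] turn 0.003
```

Request:
{"op": "servo_tool", "data": {
  "moves": [0.5, 0, 0, 0, 0, 0.4, 0, 0, 0, 0, 0.2, 0, 0, 0, 0, 0, 0, 0, 0, 0, 0, 0, 0, 0, 0, 0, 0, 0, 0, 0, 0, 0, -3, 0, 0, 0, 0, -7, 0, 0, 0, 0, -11, 0, 0, 0, 0, -12, 0, 0]
}}

```text
clock: 22.98
tcp_pos: [498.7, 224.0, 175.4]
orientation: [-1.215, -1.21, 1.197]
ft_force: [1.2, 0.1, 0.7]
gripper_width: 85.5
```

```bash
python3 d.py 510.8 -304.8 165 -13.1;python3 - <<'E'
from h import *
p=bot.read_camera('wrist');save(p,'w15.png')
E
```

```text
t 22.98 pos [498.7 224.  175.4] yaw 89.5 tilt 0.45 F [1.2 0.1 0.7] w 85.5
delta cm [-52.87   0.82  -1.65] turn 1.791
```

View pics/w15.png

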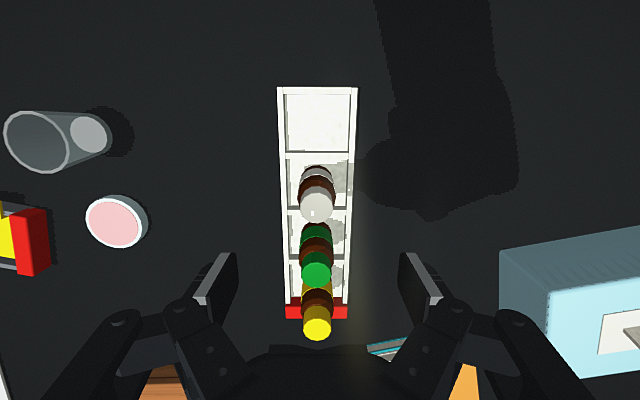

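Yellow, green and white stand in wells 1–3, upright. Now blue.

Request:
{"op": "servo_tool", "data": {
  "moves": [0, -3, 0.5, -0.1, 0.12, 0, -7, 0.5, -0.2, 0.24, 0, -11, 0.5, -0.3, 0.36, 0, -15, 0.5, -0.5, 0.48, 0, -19, 0.5, -0.6, 0.6, 0, -23, 0.5, -0.7, 0.72, 0, -27, 0.5, -0.8, 0.84, 0, -31, 0.5, -1, 0.96, 0, -35, 0.5, -1.1, 1.08, 0, -39, 0.5, -1.2, 1.2]
}}

```text
clock: 23.87
tcp_pos: [504.7, -168.8, 164.2]
orientation: [-1.552, -0.281, 0.28]
ft_force: [-0.5, 0.2, 0.4]
gripper_width: 85.2
```

```bash
python3 d.py 510.8 -304.8 165 -13.1
```

```text
t 23.87 pos [ 504.7 -168.8  164.2] yaw 20.5 tilt 0.03 F [-0.5  0.2  0.4] w 85.2
delta cm [ -4.19  -0.08 -12.95] turn 0.586
```

Request:
{"op": "servo_tool", "data": {
  "moves": [0, -1.1, 0, -3.3, 0.12, 0, -2.2, 0, -6.8, 0.24, 0, -3.2, 0, -10, 0.36, 0, -4, 0, -12.3, 0.48, 0, -4.2, 0, -12.9, 0.586, 0, -4.2, 0, -12.9, 0.586, 0, -4.2, 0, -12.9, 0.586, 0, -4.2, 0, -12.9, 0.586]
}}

```text
clock: 24.53
tcp_pos: [511.8, -301.2, 163.9]
orientation: [-1.563, 0.172, -0.171]
ft_force: [0.4, -0.1, -0.3]
gripper_width: 85.3
```

```bash
python3 d.py 510.8 -304.8 54 -13.1;python3 - <<'E'
from h import *
p=bot.read_camera('wrist');save(p,'w16.png')
print(proj(p,[(510.8,-304.8,89)]).round(0))
E
```

```text
t 24.53 pos [ 511.8 -301.2  163.9] yaw -12.5 tilt 0.05 F [ 0.4 -0.1 -0.3] w 85.3
delta cm [-0.02 10.99 -0.38] turn 0.011
[[317. 224.]]
```

View pics/w16.png

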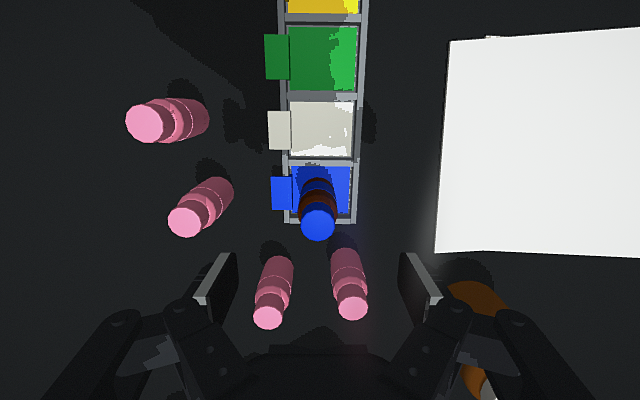

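Request:
{"op": "servo_tool", "data": {
  "moves": [0, 0, 2, -0.4, 0.01, 0, 0, 5.5, -0.4, 0.01, 0, 0, 9, -0.4, 0.01, 0, 0, 10.8, -0.4, 0.01, 0, 0, 11.2, -0.4, 0.01, 0, 0, 11.2, -0.4, 0.01, 0, 0, 11.2, -0.4, 0.01, 0, 0, 11.2, -0.4, 0.01]
}}

```text
clock: 25.25
tcp_pos: [511.9, -306.7, 54.1]
orientation: [-1.564, 0.18, -0.184]
ft_force: [0.2, -0.4, 0.4]
gripper_width: 85.6
```

```bash
python3 d.py 510.8 -304.8 54 -13.1;python3 - <<'E'
from h import *
p=bot.read_camera('wrist');save(p,'w17.png')
E
```

```text
t 25.25 pos [ 511.9 -306.7   54.1] yaw -13.3 tilt 0.15 F [ 0.2 -0.4  0.4] w 85.6
delta cm [-0.15  0.01  0.16] turn -0.003
```

View pics/w17.png

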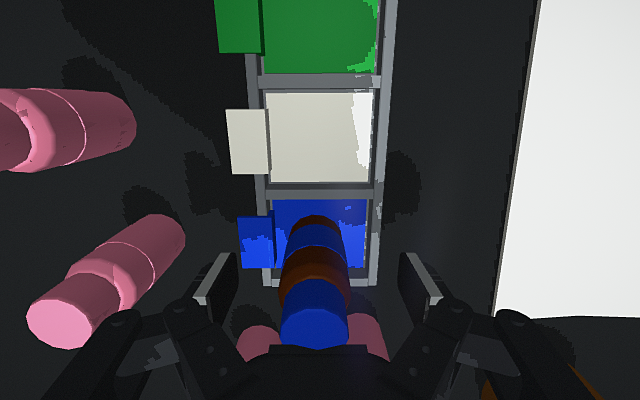

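Request:
{"op": "servo_tool", "data": {
  "moves": [1, -0.2, 0, 0.1, 0, 1, -0.2, 0, 0.1, 0, 1, -0.2, 0, 0.1, 0, 1, -0.2, 0, 0.1, 0, 1, -0.2, 0, 0.1, 0, 1, -0.2, 0, 0.1, 0, 1, -0.2, 0, 0.1, 0],
  "force": 40
}}

```text
clock: 25.88
tcp_pos: [509.2, -305.0, 52.7]
orientation: [-1.563, 0.183, -0.183]
ft_force: [-0.6, 0.9, 6.2]
gripper_width: 33.0
```

```bash
python3 d.py 510.8 -304.8 54 -13.1
```

```text
t 25.88 pos [ 509.2 -305.    52.7] yaw -13.3 tilt 0.02 F [-0.6  0.9  6.2] w 33.0
delta cm [ 0.15 -0.13  0.06] turn -0.004
```

Request:
{"op": "servo_tool", "data": {
  "moves": [1, 0, -3, 0, 0, 1, 0, -7, 0, 0, 1, 0, -11, 0, 0, 1, 0, -12, 0, 0, 1, 0, -12, 0, 0, 1, 0, -12, 0, 0]
}}

```text
clock: 26.38
tcp_pos: [509.2, -304.7, 172.1]
orientation: [-1.563, 0.182, -0.183]
ft_force: [0.3, -0.1, -0.9]
gripper_width: 33.0
```

```bash
python3 d.py 437.8 224.1 170 89.4 530 -20 170 38
```

```text
t 26.38 pos [ 509.2 -304.7  172.1] yaw -13.3 tilt 0.04 F [ 0.3 -0.1 -0.9] w 33.0
delta cm [-19.14   0.22  49.81] turn -1.793
delta cm [-4.54  0.22 28.19] turn -0.896
```

Request:
{"op": "servo_tool", "data": {
  "moves": [1, -0.7, 0, 3, -0.12, 1, -1.6, 0, 6.6, -0.24, 1, -2.4, 0, 10.2, -0.36, 1, -3.3, 0, 13.8, -0.48, 1, -4.1, 0, 17.4, -0.6, 1, -5, 0, 21, -0.72, 1, -5.8, 0, 24.6, -0.84, 1, -6.7, 0, 28.2, -0.96, 1, -7.5, 0, 31.8, -1.08, 1, -8.4, 0, 35.4, -1.2]
}}

```text
clock: 27.22
tcp_pos: [507.6, 60.7, 170.4]
orientation: [-1.434, -0.757, 0.761]
ft_force: [0.9, -0.0, -1.0]
gripper_width: 32.9
```

```bash
python3 d.py 437.8 224.1 170 89.4
```

```text
t 27.22 pos [507.6  60.7 170.4] yaw 55.8 tilt 0.16 F [ 0.9 -0.  -1. ] w 32.9
delta cm [ 9.58  0.05 14.96] turn -0.587
```

Request:
{"op": "servo_tool", "data": {
  "moves": [1, 1.6, 0, 2.5, -0.12, 1, 3.4, 0, 5.3, -0.24, 1, 5.2, 0, 8.1, -0.36, 1, 7, 0, 10.9, -0.48, 1, 8.8, 0, 13.7, -0.586, 1, 9.6, 0, 15, -0.586, 1, 9.6, 0, 15, -0.586, 1, 9.6, 0, 15, -0.586, 1, 9.6, 0, 15, -0.586]
}}

```text
clock: 27.97
tcp_pos: [439.8, 221.9, 171.0]
orientation: [-1.218, -1.193, 1.197]
ft_force: [-0.6, 0.0, -1.3]
gripper_width: 32.7
```

```bash
python3 d.py 437.8 224.1 50 89.4;python3 - <<'E'
from h import *
p=bot.read_camera('wrist');save(p,'w18.png')
print(proj(p,[(437.8,224,6)]).round(0))
E
```

```text
t 27.97 pos [439.8 221.9 171. ] yaw 88.9 tilt 0.14 F [-0.6  0.  -1.3] w 32.7
delta cm [ 0.24 12.1   0.18] turn -0.008
[[320. 183.]]
```

View pics/w18.png

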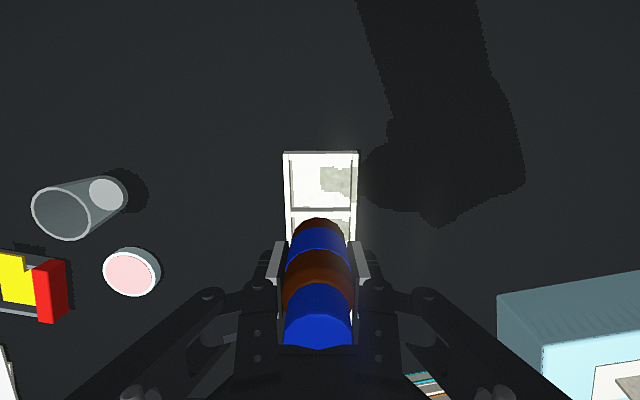

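Request:
{"op": "servo_tool", "data": {
  "moves": [1, 0.2, 3, 0.2, -0.01, 1, 0.2, 6.5, 0.2, -0.01, 1, 0.2, 9.5, 0.2, -0.01, 1, 0.2, 11, 0.2, -0.01, 1, 0.2, 11.5, 0.2, -0.01, 1, 0.2, 11.8, 0.2, -0.01, 1, 0.2, 12, 0.2, -0.01, 1, 0.2, 12.1, 0.2, -0.01, 1, 0.2, 12.1, 0.2, -0.01, 1, 0.2, 12.1, 0.2, -0.01]
}}

```text
clock: 28.85
tcp_pos: [438.7, 225.4, 52.2]
orientation: [-1.213, -1.205, 1.202]
ft_force: [-0.0, 0.2, -0.6]
gripper_width: 33.7
```

```bash
python3 d.py 437.8 224.1 50 89.4
```

```text
t 28.85 pos [438.7 225.4  52.2] yaw 89.5 tilt 0.09 F [-0.   0.2 -0.6] w 33.7
delta cm [-0.13  0.22  0.09] turn 0.003
```

Request:
{"op": "servo_tool", "data": {
  "moves": [1, -0.1, 0.1, 0.1, 0, 1, -0.1, 0.2, 0.1, 0, 1, -0.1, 0.2, 0.1, 0, 1, -0.1, 0.2, 0.1, 0]
}}

```text
clock: 29.18
tcp_pos: [437.3, 224.2, 49.7]
orientation: [-1.213, -1.204, 1.203]
ft_force: [-1.8, -0.6, 4.7]
gripper_width: 33.1
```

```bash
python3 d.py 437.8 224.1 50 89.4
```

```text
t 29.18 pos [437.3 224.2  49.7] yaw 89.6 tilt 0.02 F [-1.8 -0.6  4.7] w 33.1
delta cm [-0.01 -0.03 -0.05] turn 0.003
```

Request:
{"op": "servo_tool", "data": {
  "moves": [0.5, 0, 0, 0, 0, 0.4, 0, 0, 0, 0, 0.2, 0, 0, 0, 0, 0, 0, 0, 0, 0, 0, 0, 0, 0, 0, 0, 0, 0, 0, 0, 0, 0, -3, 0, 0, 0, 0, -7, 0, 0, 0, 0, -11, 0, 0, 0, 0, -12, 0, 0]
}}

```text
clock: 30.02
tcp_pos: [439.4, 225.1, 175.0]
orientation: [-1.214, -1.209, 1.197]
ft_force: [1.9, 1.2, 0.3]
gripper_width: 85.5
```

Request:
{"op": "servo_tool", "data": {
  "moves": [0, -3, 0, 0, 0, 0, -7, 0, 0, 0, 0, -11, 0, 0, 0, 0, -15, 0, 0, 0, 0, -18, 0, 0, 0, 0, -20, 0, 0, 0, 0, -20, 0, 0, 0, 0, -20, 0, 0, 0]
}}

```text
clock: 30.68
tcp_pos: [435.6, 23.3, 169.4]
orientation: [-1.214, -1.202, 1.201]
ft_force: [-0.8, 1.1, -0.0]
gripper_width: 85.4
```

```bash
python3 d.py;python3 - <<'E'
from h import *
p=bot.read_camera('top')
s=bot.read_camera('scene')
a=cv2.resize(p['frame'][130:260,180:340,::-1],(400,325),interpolation=cv2.INTER_CUBIC);b=cv2.resize(s['frame'][140:280,300:480,::-1],(400,311),interpolation=cv2.INTER_CUBIC)
b=cv2.copyMakeBorder(b,0,14,0,0,cv2.BORDER_CONSTANT)
cv2.imwrite('pics/fin.png',np.hstack([a,b]))
E
```

```text
t 30.68 pos [435.6  23.3 169.4] yaw 89.4 tilt 0.04 F [-0.8  1.1 -0. ] w 85.4
```

View pics/fin.png

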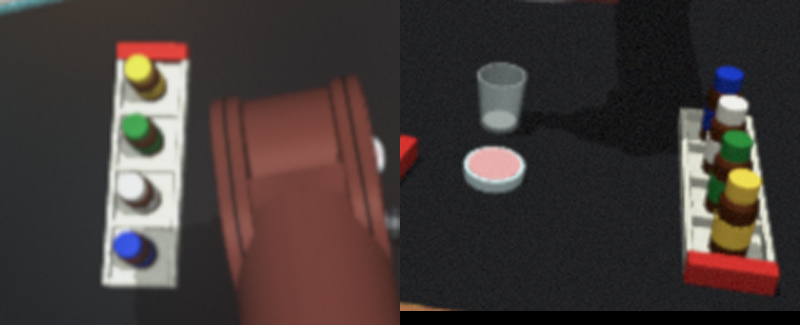

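```bash
python3 -c "
from cell import bot
print(bot.hand_in())"
```

```text
the job is handed in; nothing more can be done
None
```

I moved the four bottles from the grey rack to the white rack in the same order from the red end (yellow, green, white, blue) and handed the job in at about 31 s. I left the pink look-alikes alone.

- **Placing:** each bottle was lowered until it touched the well floor, with about 3–5 N of contact force, then released. The gripper then backed off clear of the rack.
- **Last check:** the final top and scene pictures show all four upright, one per well, in the right order, with nothing touching them. No check failed or disagreed with another. The look at rest was by eye only; I did not measure the final bottle positions.

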